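# Push a sign blank into register on a screen-printing base

### The arm

A 6-joint arm with a two-finger parallel gripper is mounted at the origin on the work surface. World frame = base frame: x ahead of the robot, y to its left, z up, the work surface at z = 0. Lengths are in m, angles in rad, forces in N, time in s.
With the tool pointing down it reaches from about 0.375 to 0.9 m from the base axis. Payload 3.1 kg.
Tool frame: the origin (TCP) lies at the very end of the fingers, on their centre line; the grasp point (between the pads) lies 19 mm behind it; z points along the fingers, y is the line along which they close (so a half turn about z gives the same grasp; the last joint's range is limited). The gripper opens to 85 mm and grips with 20 to 120 N. Pads are 22 mm wide; open, the fingers measure 114 mm over their backs; the gripper's body (76 mm by 85 mm) begins 54 mm behind the grasp point. The pads swing forward as they close: fully open they stand 13 mm farther back than shut.
Start: joints at [-1.506, 0.527, 1.433, -0, 1.181, -0.178], TCP at [0.15, -0.607, 0.231] pointing down, gripper open.
Joint ranges: [-3.08, 3.08], [-0.75, 2.2], [0.22, 2.44], [-1.43, 4.57], [0, 2.65], [-2.85, 2.85]. Speed limits (rad/s): [2.79, 2.79, 3.14, 3.14, 3.14, 3.14].

### API

Orientations are given as a unit quaternion [x, y, z, w].
In Python, from station import manip, vision gives the robot as it stands.
- The arm moves only by the tool drive_tool, never from a script. Its argument "deltas" is a list that holds one entry, the list of rows, each a list of 4 numbers: the shift along the tool's x, y, z in mm, then the turn about the tool's z in rad. A call has 1 to 5 rows; each row is the pose to reach, as a shift and turn from the pose commanded when the call began, along the tool's axes at that moment; what a row does not reach only later rows make up. A row lasts 1/12 s, in which the tool goes at most 41.7 mm and 7.16 degrees, less where a joint would pass 70% of its speed; a pose out of reach is approached as far as the arm can. A call with a gripper value outside its range is refused whole. "jaw" is the finger opening in mm, from 0 to 85.4, set as the call begins (left out, the last holds). The fingers move at their own pace and stop on an object; "force" is the grip in N (left out, the last holds). Time passes only in rows, so rows that repeat a pose let the fingers close. It gives the time, the measured TCP pose, the force, the opening and the grip force at its end, in the units of the state.
- manip.sense(): the state, without advancing time (a new reading comes with each control period).
- vision.snapshot(name): name is "side" or "top" or "wrist"; returns the picture (480x640x3 uint8, red, green, blue); there is no depth.
- vision.camera_model(name): a dict with "camera_matrix" (3x3 intrinsics, pixels), "rvec" (rotation vector, rad) and "tvec" (3), from world to camera coordinates, as OpenCV has them. Camera axes: x right, y down, z forward; pixel columns grow to the right and rows downward; lengths in m; the calibration is good to about 2 mm. A picture is of the moment at which its call begins: read the wrist's pose just before it. camera_model takes no time and is no camera call; for the wrist camera it gives the pose at the moment of the call.
- manip.sign_off(): hands the job in; it is judged then, once.
The state is a dict: "t": time; "q": joint angles; "qd": joint speeds; "tau": joint torques, N m; "tcp_pos": TCP position; "tool_rot": TCP orientation; "force": force on the tool from outside, world axes, zero at the start; "ft_torque": the same for the moment, N m; "finger_gap": opening from 0.0 (shut) to 1.0 (fully open); "gripper_force": force on a finger pad.
Only numpy, scipy, OpenCV 4.12 (cv2) and the standard library are available. Lean on these libraries where they do the work, as an engineer would, in place of code of your own. Each camera call takes 0.05 s, during which the arm holds its last target. There are 200 camera calls.

### The job

Get the white sign blank into register for printing: push it along the plywood base until its far long edge lies flat against the long aluminium bar and its end is up against the short aluminium side stop, then take the hand away. Only push it with the fingers, without lifting or tipping it, and leave the ink jar, the tape roll and everything else on the bench where they are.

Things in the scene. Friction and masses are not known exactly. Their poses are not given: they have to be found in the camera images.
- base: Fixed plywood printing base, 360 (its x) x 460 (its y) x 18 mm thick, flat on the bench, turned up to 0.25 rad; origin at the centre of its underside (upper surface at z = 18 mm). Behind the long bar at its far side stand two dark hinge clamps, up to 38 mm above the base, at base x = 163, y = -150 and +150 mm.
- long_bar (a point): Middle of the stopping face of the long aluminium bar fixed on the base's far side: base x = 125 mm, y = 0, 6 mm above the base's upper surface. The bar is 440 mm long, runs along the base's y axis, 12 mm high above the base, 20 mm wide (base x = 125 to 145 mm).
- side_stop: Fixed short aluminium bar, 60 (its x) x 24 (its y) x 12 mm high, on the base, parallel to the base's axes; origin at the centre of its underside. It stands near base x = 60 mm, at the left (+y) or right (-y) side, 170 to 195 mm from the base's middle; the ink jar stands on the other side. Its face towards the base's middle, 12 mm from its origin, is the stop.
- blank: Loose rigid white sign blank (flat plate) lying on the base, 110 (its x) x 160 (its y) x 15 mm thick, about 0.13 to 0.25 kg, sliding freely with ordinary friction; origin at the centre of its underside. It starts near the middle of the base, short of the long bar, turned up to 0.35 rad from the base's axes. Its +x side is its far long edge.
- back_left (a point): Far left corner of the blank, at blank x = +55, y = +80 mm, at half its thickness.
- back_right (a point): Far right corner of the blank, at blank x = +55, y = -80 mm, at half its thickness.
- left_end (a point): Middle of the blank's left (+y) end, at blank x = 0, y = +80 mm, at half its thickness.
- right_end (a point): Middle of the blank's right (-y) end, at blank x = 0, y = -80 mm, at half its thickness.
- ink_jar: Bystander: loose closed ink jar, 56 mm diameter, 62 mm high, upright on the base on the other side from the side stop; origin at the centre of its underside.
- tape_roll: Bystander: loose roll of tape, 72 mm diameter, 24 mm high, lying flat on the base near its right-hand corner towards the robot; origin at the centre of its underside.
- screwdriver: Bystander: loose screwdriver lying on the bench, right of the base; origin near its middle.
- squeegee: Bystander: loose squeegee, 200 mm long (its y), wooden grip 30 mm high, lying on the bench left of the base; origin under the grip's centre.
- ink_knife: Bystander: loose ink knife (spatula) lying on the bench, left of the base towards the robot.
- ink_tub: Bystander: loose closed ink tub, 68 mm diameter, 80 mm high, upright on the bench right of the base; origin at the centre of its underside.
- swatch_book: Bystander: loose pack of colour swatch cards, 150 x 45 x 25 mm, lying on the bench left of the base; origin at the centre of its underside.

How it is judged:
At the end, for the whole second after the job is handed in: Both far corners of the blank are within 4 mm of the long bar's face, its end is within 4 mm of the side stop's inner face, it lies flat on the base and is at rest (x of each of back_left, back_right in the frame of base above 0.121 m and (y of left_end in the frame of side_stop between -0.016 and 0 m or y of right_end in the frame of side_stop between 0 and 0.016 m) and y of blank in the frame of base between -0.125 and 0.125 m and z of blank in the frame of base below 0.021 m and angle between blank's own z axis and vertical below 0.03 rad and linear speed of blank below 0.01 m/s); the robot touches nothing.
It fails at once if the blank is lifted more than 8 mm off the base (z of blank in the frame of base above 0.026 m).
It fails at once if the blank is tipped by more than 0.15 rad (angle between blank's own z axis and vertical above 0.15 rad).
It fails at once if the ink jar or the tape roll on the base is moved by more than 15 mm (distance of any of ink_jar, tape_roll from where it was at the start of the episode above 0.015 m).
It fails at once if another loose thing on the bench is moved by more than 15 mm (distance of any of screwdriver, squeegee, ink_knife, ink_tub, swatch_book from where it was at the start of the episode above 0.015 m).
It also fails if it takes over 56 s, if anything falls off the work surface, if the arm or the gripper's body presses on something with over 40 N, if the wrist force passes 120 N, or if a joint passes its speed limit or range.

## Working session

There is one attempt and no reset: what is moved stays moved. The work goes in short steps, Python scripts to look and compute and a tool call to move; the robot and the scene stay as the last step left them, time stands still between calls to the robot, and variables do not carry over. Pictures are saved under pics/ and viewed, at most 10 in all, crops included, and the job is handed in when it is done.

Besides the shell and the picture viewer there is one more tool, called after "Emit:" as name(argument=value, ...) on one line, values as JSON. drive_tool: Moves the arm, as the interface text tells. Its arguments: {"type":"object","properties":{"deltas":{"type":"array"},"jaw":{"type":"number"},"force":{"type":"number"}},"required":["deltas"]}

```bash
mkdir -p pics
python3 - <<'E'
from station import manip, vision
import cv2
for n in("top","side"):
    cv2.imwrite(f"pics/{n}0.png",vision.snapshot(n)[:,:,::-1])
    m=vision.camera_model(n);print(n,m)
s=manip.sense();print(s)
E
```

```text
top {'camera_matrix': array([[549.89118075,   0.        , 319.28377903],
       [  0.        , 549.89118075, 240.88218952],
       [  0.        ,   0.        ,   1.        ]]), 'rvec': array([ 2.13880991, -2.15918253,  0.12887314]), 'tvec': array([0.03585605, 0.53801124, 1.28279098])}
side {'camera_matrix': array([[463.77247561,   0.        , 321.95825351],
       [  0.        , 463.77247561, 238.80774939],
       [  0.        ,   0.        ,   1.        ]]), 'rvec': array([ 0.61498272, -2.72249108,  1.04200568]), 'tvec': array([0.4763082 , 0.19071291, 0.88001544])}
{'t': 0.1, 'q': array([-1.50649010e+00,  5.28392633e-01,  1.43375721e+00, -1.04159651e-06,
        1.18143207e+00, -1.78470731e-01]), 'qd': array([-0.00148846, -0.00267607, -0.00427221, -0.00024059,  0.00104877,
       -0.00219006]), 'tau': array([-4.04738093e-04, -4.43306422e+01, -1.78586179e+01, -2.53362914e-04,
        3.88553031e-03,  1.85408953e-05]), 'tcp_pos': array([ 0.15025346, -0.60600722,  0.23042494]), 'tool_rot': array([ 9.92640946e-01,  1.21090720e-01,  5.62641227e-05, -9.93038594e-04]), 'force': array([ 0.28269394,  0.50141992, -0.31413963]), 'ft_torque': array([ 0.02870413, -0.02416335, -0.00205934]), 'gripper_force': 0.0, 'finger_gap': 1.003599473709446}
```

View pics/top0.png

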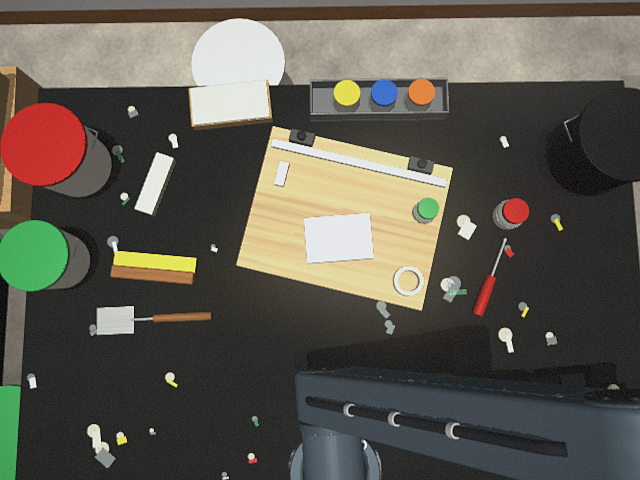

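View pics/side0.png

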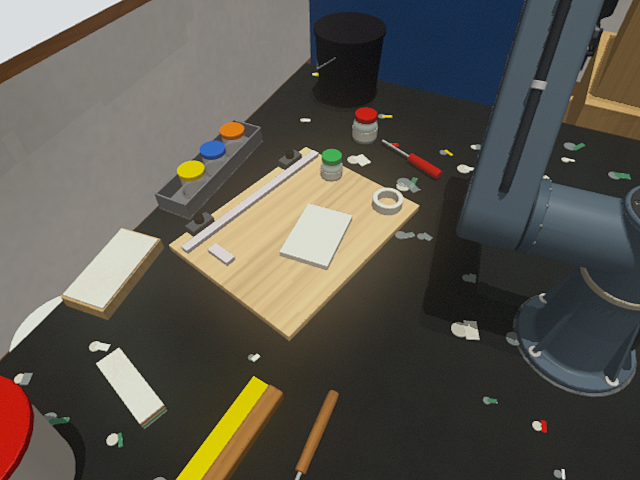

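The top view shows the base with corners near (274,127), (453,167), (422,310) and (237,265). The blank is at (339,238), the side stop on the left at (282,174), the jar at (427,210) and the tape at (408,281). Next I'll measure the poses.

```bash
cat > h.py <<'E'
import numpy as np, cv2
from station import manip, vision
def ray(n,px,z,m=None):
    m=m or vision.camera_model(n)
    R=cv2.Rodrigues(m["rvec"])[0]; c=-R.T@np.ravel(m["tvec"])
    u=cv2.undistortPoints(np.float64(px).reshape(-1,1,2),m["camera_matrix"],None).reshape(-1,2)
    d=np.c_[u,np.ones(len(u))]@R
    return (c+d*((z-c[2])/d[:,2])[:,None])[:,:2]
def comp(mask,seed):
    n,l=cv2.connectedComponents(mask.astype(np.uint8),connectivity=4)
    k=l[seed[1],seed[0]]; return (l==k).astype(np.uint8) if k else None
def rect(n,mask,z,m=None):
    c=max(cv2.findContours(mask,cv2.RETR_EXTERNAL,cv2.CHAIN_APPROX_NONE)[0],key=cv2.contourArea)
    w=ray(n,c.reshape(-1,2),z,m)
    (x,y),(a,b),t=cv2.minAreaRect((w*1000).astype(np.float32))
    B=cv2.boxPoints(((x,y),(a,b),t)); e=B[1]-B[0]; f=B[2]-B[1]
    L=e if np.hypot(*e)>np.hypot(*f) else f
    yaw=np.arctan2(L[1],L[0])-np.pi/2; yaw=(yaw+np.pi/2)%np.pi-np.pi/2
    return np.array([x,y]),sorted([a,b]),yaw   # mm, long axis = y
E
python3 - <<'E'
from h import *
im=vision.snapshot("top"); hsv=cv2.cvtColor(im,cv2.COLOR_RGB2HSV).astype(int)
S,V=hsv[...,1],hsv[...,2]
white=(S<45)&(V>150)
for p in[(339,238),(282,174),(350,160)]: print(p,hsv[p[1],p[0]])
bl=rect("top",comp(white,(339,238)),.033); ss=rect("top",comp(white,(282,174)),.030); lb=rect("top",comp(white,(358,164)),.030)
print("blank",bl);print("stop",ss);print("bar",lb)
wood=((hsv[...,0]<30)&(S>60)&(V>110)).astype(np.uint8); wood[:120]=0
wood|=white.astype(np.uint8)
w=comp(wood,(300,220)); bs=rect("top",w,.018); print("base",bs)
g=((hsv[...,0]>40)&(hsv[...,0]<85)&(S>80)).astype(np.uint8); g=comp(g,(428,208))
print("jar",ray("top",[np.argwhere(g).mean(0)[::-1]],.062+.018), "tape", ray("top",[(408.5,281)],.042))
E
```

```text
(339, 238) [102   5 235]
(282, 174) [105   6 236]
(350, 160) [100   7 234]
blank (array([546.11541748, -14.48703003]), [111.14935302734375, 159.89524841308594], np.float32(0.069197655))
stop (array([707.66546631, 123.03443146]), [23.818588256835938, 61.41768264770508], np.float32(1.3299655))
bar (array([732.855896  , -65.97877502]), [21.64753532409668, 439.7064208984375], np.float32(-0.24934614))
base (array([585.25366211, -27.91442871]), [395.9461669921875, 460.83837890625], np.float32(-0.24797869))
jar [[ 0.60712688 -0.22311314]] tape [[ 0.43990125 -0.17884309]]
```

Poses, taking the base frame from the bar: base centre (602,-33) mm and yaw -0.248.

| Item | Base x (mm) | Base y (mm) | Notes |
|---|---|---|---|
| Blank | -59 | 4 | turned +0.317 relative to base |
| Side stop | 64 | 177 | stop face at y = 165 |
| Jar | 52 | -183 | |
| Tape | -121 | -181 | |

The sizes match the ones given. Plan:
1. Push in +x with both fingers open, which squares the blank.
2. Push in +y to near the stop.
3. Push in +x to the bar.
4. Nudge in +y onto the stop.

First I move above base (-155, 0).

Emit:
drive_tool(deltas=[[[110,-130,0,0],[110,-130,0,0],[110,-130,0,0],[110,-130,0,0],[110,-130,0,0]]])

```text
t: 0.57
tcp_pos: [0.2274, -0.4453, 0.2304]
tool_rot: [0.992, 0.123, 0.0, -0.005]
force: [-0.8, 0.7, -0.4]
finger_gap: 1.0
gripper_force: 0.0
```

Emit:
drive_tool(deltas=[[[110,-130,0,0],[110,-130,0,0],[110,-130,0,0],[110,-130,0,0],[110,-130,0,0]]])

```text
t: 0.98
tcp_pos: [0.3017, -0.294, 0.2307]
tool_rot: [0.992, 0.124, -0.0, -0.004]
force: [-0.1, -1.0, -0.6]
finger_gap: 0.999
gripper_force: 0.0
```

Emit:
drive_tool(deltas=[[[110,-130,0,0],[110,-130,0,0],[110,-130,0,0],[110,-130,0,0],[110,-130,0,0]]])

```text
t: 1.4
tcp_pos: [0.3778, -0.1431, 0.2312]
tool_rot: [0.992, 0.125, 0.0, -0.002]
force: [-1.0, -0.5, -0.1]
finger_gap: 0.999
gripper_force: 0.0
```

Emit:
drive_tool(deltas=[[[109,-131,0,0.12],[109,-131,0,0.24],[109,-131,0,0.36],[109,-131,0,0.48],[109,-131,0,0.491]]])

```text
t: 1.82
tcp_pos: [0.4521, 0.0052, 0.2313]
tool_rot: [0.992, -0.126, 0.0, 0.0]
force: [0.8, -1.0, 0.5]
finger_gap: 1.001
gripper_force: 0.0
```

Emit:
drive_tool(deltas=[[[0,0,40,0],[0,0,80,0],[0,0,120,0],[0,0,160,0],[0,0,185,0]]])

```text
t: 2.23
tcp_pos: [0.4503, 0.0043, 0.0433]
tool_rot: [0.992, -0.124, -0.002, -0.0]
force: [-0.6, -0.3, -0.2]
finger_gap: 1.001
gripper_force: 0.0
```

Run:
```python
from h import *
s=manip.sense();print(s["tcp_pos"],s["force"])
a=vision.snapshot("side")[150:330,230:450]; w=vision.snapshot("wrist")
a=cv2.resize(a,None,fx=2,fy=2,interpolation=cv2.INTER_CUBIC)
w=cv2.resize(w,(480,360))
o=np.zeros((720,480,3),np.uint8); o[:360,:440]=a; o[360:]=w
o=np.hstack([o[:360],o[360:]])[:,:]; o=cv2.resize(o,(800,300))
cv2.imwrite("pics/a1.png",o[:,:,::-1])
```

```text
[0.45025295 0.00428426 0.04327694] [-0.64796245 -0.34151612 -0.22543657]
```

View pics/a1.png

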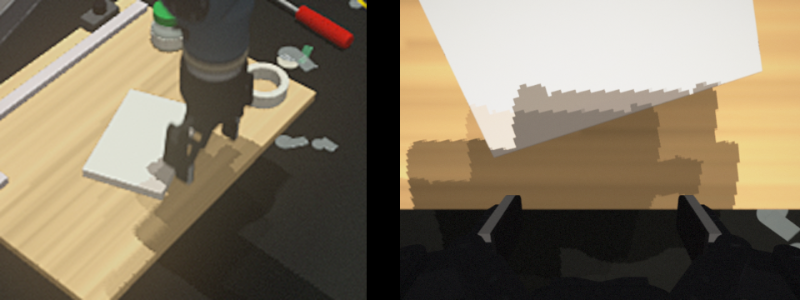

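The hand stands over the near strip of the base, clear of the blank. The fingers, at (500,200) and (700,200) in the wrist half, straddle the base's near edge. I'll descend gently and watch the force.

Emit:
drive_tool(deltas=[[[0,0,10,0],[0,0,18,0],[0,0,20,0],[0,0,20,0]]])

```text
t: 2.67
tcp_pos: [0.4518, 0.0042, 0.027]
tool_rot: [0.992, -0.124, 0.001, 0.0]
force: [0.9, -0.2, -0.5]
finger_gap: 0.999
gripper_force: 0.0
```

Emit:
drive_tool(deltas=[[[0,0,2,0],[0,0,4,0],[0,0,6,0],[0,0,6,0]]])

```text
t: 3.0
tcp_pos: [0.4513, 0.0046, 0.0205]
tool_rot: [0.992, -0.124, 0.0, 0.0]
force: [0.4, -0.7, 0.3]
finger_gap: 0.998
gripper_force: 0.0
```

Emit:
drive_tool(deltas=[[[0,0,1,0],[0,0,2,0],[0,0,3,0],[0,0,3,0]]])

```text
t: 3.33
tcp_pos: [0.4511, 0.0047, 0.0171]
tool_rot: [0.992, -0.124, -0.0, -0.0]
force: [-0.1, 0.5, -0.1]
finger_gap: 1.002
gripper_force: 0.0
```

There's no contact at z = 17 mm, below the base top at 18, which confirms that the open tips sit back. I'll go 4 mm lower and then push +x. The blank at centre x ≈ 0 needs TCP x ≈ -66, so +89 mm from -155.

Emit:
drive_tool(deltas=[[[0,0,2,0],[0,0,4,0],[0,0,4,0]]])

```text
t: 3.58
tcp_pos: [0.451, 0.0047, 0.013]
tool_rot: [0.992, -0.124, -0.0, -0.0]
force: [-0.9, 0.2, 0.2]
finger_gap: 1.0
gripper_force: 0.0
```

Emit:
drive_tool(deltas=[[[7,0,0,0],[14,0,0,0],[21,0,0,0],[28,0,0,0],[35,0,0,0]]])

```text
t: 4.0
tcp_pos: [0.4859, -0.0042, 0.0133]
tool_rot: [0.992, -0.124, 0.0, 0.0]
force: [-0.1, -0.4, 1.0]
finger_gap: 1.001
gripper_force: 0.4
```

Emit:
drive_tool(deltas=[[[7,0,0,0],[14,0,0,0],[21,0,0,0],[28,0,0,0],[35,0,0,0]]])

```text
t: 4.42
tcp_pos: [0.5196, -0.0127, 0.0133]
tool_rot: [0.992, -0.124, -0.0, -0.0]
force: [-0.3, 0.8, 2.0]
finger_gap: 1.0
gripper_force: 0.5
```

```bash
cat >> h.py <<'E'
def blank(seed=None):
    im=vision.snapshot("top"); hsv=cv2.cvtColor(im,cv2.COLOR_RGB2HSV).astype(int)
    m=((hsv[...,1]<45)&(hsv[...,2]>90)).astype(np.uint8)
    m[:165]=0; 
    n,l,st,c=cv2.connectedComponentsWithStats(m,connectivity=4)
    ok=[k for k in range(1,n) if 255<c[k][0]<400 and st[k][4]>800]
    k=max(ok,key=lambda k:st[k][4]); 
    p,s,y=rect("top",(l==k).astype(np.uint8),.033); return p,s,y,im
def tob(p):  # world mm -> base mm
    d=np.asarray(p)[:2]-[602,-32.8]; c,s=np.cos(-.248),np.sin(-.248)
    return np.round([d@[c,s],d@[-s,c]],1)
E
python3 - <<'E'
from h import *
p,s,y,im=blank(); print(tob(p),s,y+.248,"tcp",tob(manip.sense()["tcp_pos"]*1000))
cv2.imwrite("pics/a2.png",im[100:340,200:480,::-1].repeat(2,0).repeat(2,1))
E
```

```text
[-132.4    7. ] [185.29339599609375, 269.0649719238281] -0.05187407 tcp [-82.4  -0.8]
```

View pics/a2.png

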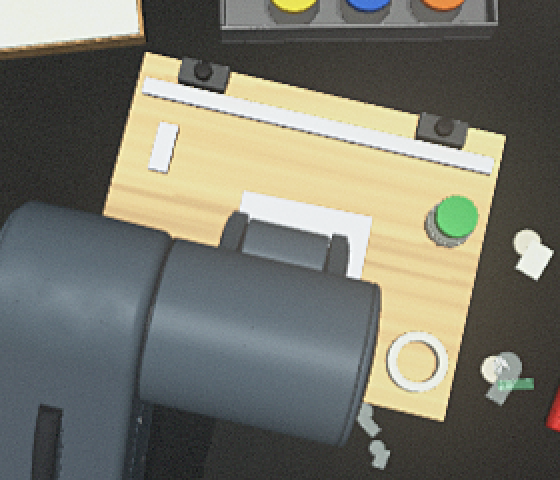

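The far edge, from (243,192) to (371,216) in the crop, now looks parallel to the bar, so the blank is squared. I'll push 20 mm more, then back off, lift and measure.

Emit:
drive_tool(deltas=[[[6,0,0,0],[12,0,0,0],[17,0,0,0],[20,0,0,0],[20,0,0,0]]])

```text
t: 4.88
tcp_pos: [0.5399, -0.018, 0.0134]
tool_rot: [0.992, -0.124, 0.001, 0.0]
force: [-0.6, 0.8, -0.6]
finger_gap: 1.002
gripper_force: 0.0
```

Emit:
drive_tool(deltas=[[[-10,0,0,0],[-15,0,0,0],[-15,0,-40,0],[-15,0,-70,0],[-15,0,-70,0]]])

```text
t: 5.3
tcp_pos: [0.5268, -0.0143, 0.0872]
tool_rot: [0.992, -0.124, 0.004, 0.0]
force: [-0.3, -0.3, 1.1]
finger_gap: 0.997
gripper_force: 0.0
```

Run:
```python
from h import *
im=vision.snapshot("top"); hsv=cv2.cvtColor(im,cv2.COLOR_RGB2HSV).astype(int)
m=((hsv[...,1]<45)&(hsv[...,2]>150)).astype(np.uint8)
def edge(pa,pb): # white boundary fit between base-frame pts (from a outside to b inside), subpixel-free
    pass
cv2.imwrite("pics/a3.png",im[100:340,200:480,::-1].repeat(2,0).repeat(2,1))
n,l,st,c=cv2.connectedComponentsWithStats(m,connectivity=4)
k=l[205,350]; print(k,st[k])
ct=max(cv2.findContours((l==k).astype(np.uint8),cv2.RETR_EXTERNAL,cv2.CHAIN_APPROX_NONE)[0],key=cv2.contourArea).reshape(-1,2)
b=np.array([tob(q*1000) for q in ray("top",ct,.033)]); print("base-frame min/max",b.min(0),b.max(0))
f=b[b[:,0]>b[:,0].max()-12]; print("far edge slope",np.polyfit(f[:,1],f[:,0],1))
print("tcp",tob(manip.sense()["tcp_pos"]*1000))
```

```text
0 [     0      0    640    480 255477]
base-frame min/max [-782.5 -784.2] [513.6 934.5]
far edge slope [-1.32559444e-01  4.25913683e+02]
tcp [-78.3  -0.6]
```

View pics/a3.png

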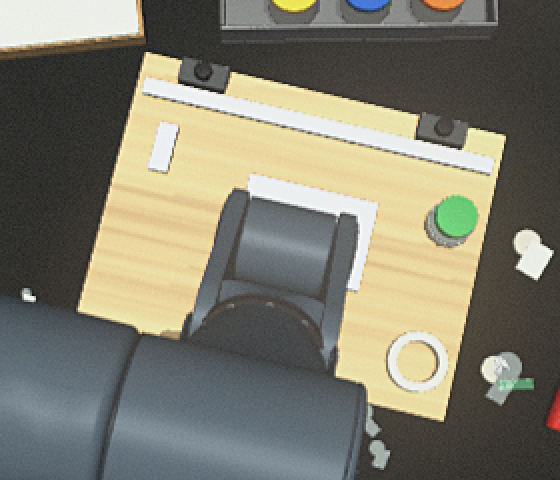

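Squared and intact. The far corners are at full-image (324.5,187.5) and (389,201), and the right near corner is about (379,245).

Run:
```python
from h import *
for q in ray("top",[(324.5,187.5),(389,201),(379,245)],.033): print(tob(q*1000))
```

```text
[53.2 64.8]
[ 57.3 -94.9]
[-53.  -95.3]
```

The blank is at about base (0,-15) and square. For the +y push I turn the hand a quarter turn, set the jaw to 50 and come down at base (-12,-118), clear of the jar.

Emit:
drive_tool(deltas=[[[0,0,-40,0],[20,35,-50,0],[40,70,-50,0],[66,105,-50,0],[66,117,-50,0]]], jaw=50)

```text
t: 5.77
tcp_pos: [0.5633, -0.1493, 0.1336]
tool_rot: [0.992, -0.125, 0.004, 0.002]
force: [0.9, -0.6, -0.2]
finger_gap: 0.583
gripper_force: 0.0
```

Emit:
drive_tool(deltas=[[[0,0,0,-0.12],[0,0,0,-0.24],[0,0,0,-0.36],[0,0,0,-0.48],[0,0,0,-0.6]]])

```text
t: 6.18
tcp_pos: [0.558, -0.1431, 0.1321]
tool_rot: [0.984, 0.178, -0.001, -0.001]
force: [-0.1, -0.7, 0.7]
finger_gap: 0.589
gripper_force: 0.0
```

Emit:
drive_tool(deltas=[[[0,0,0,-0.12],[0,0,0,-0.24],[0,0,0,-0.36],[0,0,0,-0.48],[0,0,0,-0.6]]])

```text
t: 6.6
tcp_pos: [0.5581, -0.1429, 0.1321]
tool_rot: [0.888, 0.461, -0.001, -0.001]
force: [0.4, 0.2, -0.1]
finger_gap: 0.587
gripper_force: 0.0
```

Emit:
drive_tool(deltas=[[[0,0,0,-0.12],[0,0,0,-0.24],[0,0,0,-0.36],[0,0,0,-0.371],[0,0,0,-0.371]]])

```text
t: 7.02
tcp_pos: [0.5584, -0.143, 0.1324]
tool_rot: [0.79, 0.613, -0.0, -0.001]
force: [-0.1, 0.4, -0.3]
finger_gap: 0.584
gripper_force: 0.0
```

Emit:
drive_tool(deltas=[[[0,0,30,0],[0,0,60,0],[0,0,80,0],[0,0,85,0],[0,0,85,0]]])

```text
t: 7.43
tcp_pos: [0.5577, -0.1428, 0.0465]
tool_rot: [0.79, 0.614, -0.001, -0.002]
force: [0.3, 0.2, 0.2]
finger_gap: 0.586
gripper_force: 0.0
```

Run:
```python
from h import *
s=manip.sense(); print("tcp",tob(s["tcp_pos"]*1000),s["tcp_pos"][2],s["tool_rot"],s["finger_gap"])
a=vision.snapshot("side")[130:280,260:440]; w=cv2.resize(vision.snapshot("wrist"),(400,300))
cv2.imwrite("pics/a4.png",np.hstack([cv2.resize(a,(360,300),interpolation=cv2.INTER_CUBIC),w])[:,:,::-1])
```

```text
tcp [ -16.  -117.5] 0.04648018648670315 [ 0.78968498  0.61350858 -0.00097734 -0.00197507] 0.5856333209052943
```

View pics/a4.png

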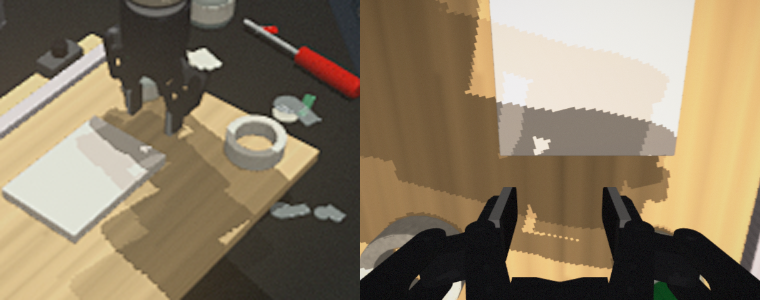

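The wrist view shows the end edge of the blank at y≈155, square to the fingers and clear of them. The fingers sit within its width, with the tape and jar clear at the sides. I'll descend.

Emit:
drive_tool(deltas=[[[0,0,10,0],[0,0,18,0],[0,0,22,0],[0,0,22,0]]])

```text
t: 7.87
tcp_pos: [0.5585, -0.1432, 0.0255]
tool_rot: [0.789, 0.614, -0.0, -0.001]
force: [0.1, -0.6, 0.1]
finger_gap: 0.586
gripper_force: 0.0
```

Emit:
drive_tool(deltas=[[[0,0,2,0],[0,0,4,0],[0,0,4,0]]])

```text
t: 8.12
tcp_pos: [0.559, -0.1434, 0.0221]
tool_rot: [0.789, 0.614, -0.0, -0.0]
force: [0.5, 0.3, -0.5]
finger_gap: 0.588
gripper_force: 0.0
```

Emit:
drive_tool(deltas=[[[7,0,0,0],[14,0,0,0],[21,0,0,0],[28,0,0,0],[35,0,0,0]]])

```text
t: 8.53
tcp_pos: [0.5679, -0.1086, 0.0224]
tool_rot: [0.789, 0.614, 0.0, 0.0]
force: [-0.3, -1.6, 0.8]
finger_gap: 0.584
gripper_force: 0.6
```

Run:
```python
from h import *
s=manip.sense(); print("tcp",tob(s["tcp_pos"]*1000),s["tcp_pos"][2])
a=vision.snapshot("side")[130:280,260:440]; w=cv2.resize(vision.snapshot("wrist"),(400,300))
cv2.imwrite("pics/a5.png",np.hstack([cv2.resize(a,(360,300),interpolation=cv2.INTER_CUBIC),w])[:,:,::-1])
```

```text
tcp [-14.4 -81.8] 0.022443820648052386
```

View pics/a5.png

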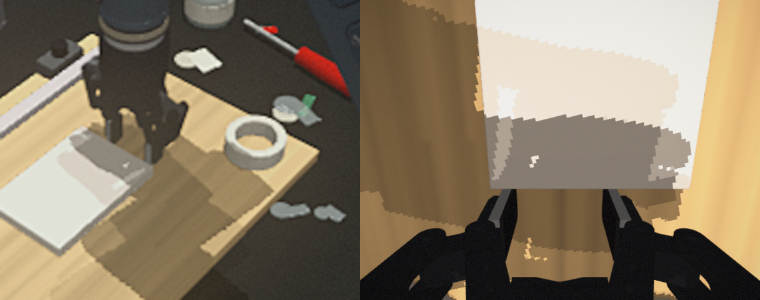

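The pads touch the end edge at y≈188 in the wrist half and push it square, with about 1.6 N. I'll advance 70 mm more, stopping about 5 mm short of the stop.

Emit:
drive_tool(deltas=[[[7,0,0,0],[14,0,0,0],[21,0,0,0],[28,0,0,0],[35,0,0,0]]])

```text
t: 9.05
tcp_pos: [0.5765, -0.0749, 0.0224]
tool_rot: [0.789, 0.614, 0.0, 0.0]
force: [0.1, -1.7, -0.0]
finger_gap: 0.581
gripper_force: 0.6
```

Emit:
drive_tool(deltas=[[[7,0,0,0],[14,0,0,0],[21,0,0,0],[28,0,0,0],[35,0,0,0]]])

```text
t: 9.47
tcp_pos: [0.585, -0.0409, 0.0223]
tool_rot: [0.789, 0.614, -0.0, 0.0]
force: [-0.4, -1.8, 0.2]
finger_gap: 0.584
gripper_force: 0.7
```

Emit:
drive_tool(deltas=[[[-8,0,0,0],[-20,0,0,0],[-20,0,-30,0],[-20,0,-60,0],[-20,0,-60,0]]])

```text
t: 9.88
tcp_pos: [0.583, -0.0635, 0.0868]
tool_rot: [0.79, 0.614, 0.003, 0.004]
force: [1.0, -0.7, 0.2]
finger_gap: 0.587
gripper_force: 0.0
```

```bash
cat >> h.py <<'E'
def wristedges(seedz=.033):
    s=manip.sense(); m=vision.camera_model("wrist"); im=vision.snapshot("wrist"); return s,m,im
E
python3 - <<'E'
from h import *
s=manip.sense(); print("tcp",tob(s["tcp_pos"]*1000),s["tcp_pos"][2])
im=vision.snapshot("top")
cv2.imwrite("pics/a6.png",im[100:340,200:480,::-1].repeat(2,0).repeat(2,1))
E
```

```text
tcp [-10.9 -34.4] 0.08684041531382358
```

View pics/a6.png

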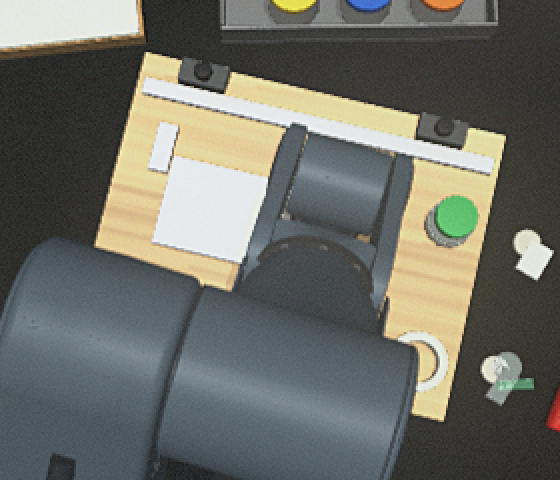

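The left edge of the blank, from (172,157) to (152,243) in the crop, lies very near the stop's inner-face line. I'll compute the numbers.

Run:
```python
from h import *
im=vision.snapshot("top"); hsv=cv2.cvtColor(im,cv2.COLOR_RGB2HSV).astype(int)
m=((hsv[...,1]<45)&(hsv[...,2]>150)).astype(np.uint8)
n,l,st,c=cv2.connectedComponentsWithStats(m,connectivity=4)
for nm,sd,z in(("blank",(300,200),.033),("stop",(282,174),.030)):
    k=l[sd[1],sd[0]]
    ct=max(cv2.findContours((l==k).astype(np.uint8),cv2.RETR_EXTERNAL,cv2.CHAIN_APPROX_NONE)[0],key=cv2.contourArea)
    b=np.array([tob(q*1000) for q in ray("top",ct.reshape(-1,2),z)])
    print(nm,st[k],b.min(0),b.max(0))
    if nm=="blank":
        e=b[(b[:,0]<40)&(b[:,0]>-40)&(b[:,1]>b[:,1].max()-12)]; print("left end",np.polyfit(e[:,0],e[:,1],1))
        e=b[(b[:,0]>b[:,0].max()-10)&(b[:,1]<150)]; print("far",np.polyfit(e[:,1],e[:,0],1))
    else:
        e=b[(b[:,0]<85)&(b[:,0]>45)&(b[:,1]<175)]; print("face",np.polyfit(e[:,0],e[:,1],1))
```

```text
blank [ 276  178   58   54 2170] [-54.8  41.5] [ 56.5 161. ]
left end [1.09211122e-03 1.59878497e+02]
far [1.63867121e-02 5.34261079e+01]
stop [274 161  15  25 240] [ 33.4 164.9] [ 95.  188.7]
face [1.93113156e-02 1.64735471e+02]
```

Left end at y = 160 (5 mm gap), centre x ≈ 0, square. Next is the +x push at base y = 80, with the hand turned back and open.

Emit:
drive_tool(deltas=[[[0,0,-30,0],[25,-20,-40,0.12],[55,-40,-40,0.24],[85,-60,-40,0.36],[113,-72,-40,0.48]]], jaw=85)

```text
t: 10.4
tcp_pos: [0.5345, 0.0671, 0.1211]
tool_rot: [0.914, 0.406, -0.002, -0.001]
force: [-0.2, 0.2, 0.2]
finger_gap: 0.997
gripper_force: 0.0
```

Emit:
drive_tool(deltas=[[[0,0,0,0.12],[0,0,0,0.24],[0,0,0,0.36],[0,0,0,0.48],[0,0,0,0.6]]])

```text
t: 10.82
tcp_pos: [0.5367, 0.0658, 0.1208]
tool_rot: [0.993, 0.118, -0.002, -0.0]
force: [0.1, -0.5, -0.1]
finger_gap: 0.996
gripper_force: 0.0
```

Emit:
drive_tool(deltas=[[[0,0,0,0.12],[0,0,0,0.24],[0,0,0,0.36],[0,0,0,0.48],[0,0,0,0.491]]])

```text
t: 11.23
tcp_pos: [0.5368, 0.0656, 0.1209]
tool_rot: [0.992, -0.125, -0.002, 0.0]
force: [0.6, 0.3, 0.0]
finger_gap: 0.994
gripper_force: 0.0
```

Run:
```python
from h import *
s=manip.sense(); print("tcp",tob(s["tcp_pos"]*1000),s["tcp_pos"][2],2*np.arctan2(s["tool_rot"][1],s["tool_rot"][0]))
```

```text
tcp [-87.4  79.4] 0.12090202324056955 -0.25127957912862153
```

Emit:
drive_tool(deltas=[[[0,0,35,0],[0,0,70,0],[0,0,95,0],[0,0,107,0],[0,0,107,0]]])

```text
t: 11.65
tcp_pos: [0.5353, 0.066, 0.0121]
tool_rot: [0.992, -0.123, -0.004, 0.0]
force: [0.7, 0.2, 0.1]
finger_gap: 0.997
gripper_force: 0.0
```

Emit:
drive_tool(deltas=[[[8,0,0,0],[16,0,0,0],[24,0,0,0],[32,0,0,0],[40,0,0,0]]])

```text
t: 12.07
tcp_pos: [0.578, 0.0561, 0.0166]
tool_rot: [0.992, -0.124, 0.001, -0.0]
force: [-1.8, 1.2, 1.2]
finger_gap: 0.995
gripper_force: 0.9
```

Emit:
drive_tool(deltas=[[[8,0,0,0],[16,0,0,0],[24,0,0,0],[32,0,0,0],[38,0,0,0]]])

```text
t: 12.48
tcp_pos: [0.6147, 0.0467, 0.0154]
tool_rot: [0.992, -0.124, 0.0, 0.0]
force: [-2.5, -0.1, 2.0]
finger_gap: 0.995
gripper_force: 0.9
```

Emit:
drive_tool(deltas=[[[2,0,0,0],[4,0,0,0],[6,0,0,0],[8,0,0,0],[8,0,0,0]]])

```text
t: 12.9
tcp_pos: [0.6217, 0.045, 0.0152]
tool_rot: [0.992, -0.124, 0.0, 0.0]
force: [-0.2, 0.1, -0.1]
finger_gap: 0.994
gripper_force: 0.2
```

Emit:
drive_tool(deltas=[[[1,0,0,0],[2,0,0,0],[2,0,0,0],[2,0,0,0]]])

```text
t: 13.23
tcp_pos: [0.6235, 0.0445, 0.0153]
tool_rot: [0.992, -0.124, 0.0, 0.0]
force: [-0.7, 0.5, -0.5]
finger_gap: 0.995
gripper_force: 0.2
```

TCP is at base x ≈ 2, and I expect contact near 4. I'll step on until the force rises.

Emit:
drive_tool(deltas=[[[1,0,0,0],[2,0,0,0],[2,0,0,0],[2,0,0,0]]])

```text
t: 13.57
tcp_pos: [0.6255, 0.044, 0.0153]
tool_rot: [0.992, -0.124, 0.0, 0.0]
force: [-0.1, -0.1, -0.1]
finger_gap: 0.996
gripper_force: 0.2
```

Emit:
drive_tool(deltas=[[[1,0,0,0],[2,0,0,0],[2,0,0,0],[2,0,0,0]]])

```text
t: 13.9
tcp_pos: [0.6268, 0.0437, 0.0153]
tool_rot: [0.992, -0.124, -0.0, -0.0]
force: [-2.2, 0.5, 0.7]
finger_gap: 0.993
gripper_force: 1.0
```

Emit:
drive_tool(deltas=[[[1,0,0,0],[2,0,0,0],[2,0,0,0],[2,0,0,0]]])

```text
t: 14.23
tcp_pos: [0.6268, 0.0437, 0.0152]
tool_rot: [0.992, -0.124, -0.002, -0.0]
force: [-5.4, 0.9, 4.2]
finger_gap: 0.993
gripper_force: 2.9
```

Contact with the bar: the TCP has stopped at base x ≈ 5 and the force is rising. I'll back off, lift and go round for the final +y nudge at base (62,-35).

Emit:
drive_tool(deltas=[[[-10,0,0,0],[-20,0,0,0],[-20,0,-35,0],[-20,0,-75,0],[-20,0,-105,0]]])

```text
t: 14.65
tcp_pos: [0.6112, 0.0477, 0.1224]
tool_rot: [0.992, -0.124, 0.002, 0.0]
force: [0.6, 0.3, -0.1]
finger_gap: 0.995
gripper_force: 0.0
```

Emit:
drive_tool(deltas=[[[0,30,0,-0.12],[20,60,0,-0.24],[40,90,0,-0.36],[65,115,0,-0.48],[78,115,0,-0.6]]], jaw=50)

```text
t: 15.07
tcp_pos: [0.6603, -0.0895, 0.1214]
tool_rot: [0.984, 0.176, 0.003, 0.003]
force: [-0.0, 0.6, -0.4]
finger_gap: 0.586
gripper_force: 0.0
```

Emit:
drive_tool(deltas=[[[0,0,0,-0.12],[0,0,0,-0.24],[0,0,0,-0.36],[0,0,0,-0.48],[0,0,0,-0.6]]])

```text
t: 15.48
tcp_pos: [0.6581, -0.0834, 0.1205]
tool_rot: [0.888, 0.461, 0.001, 0.001]
force: [-0.0, 0.3, 0.5]
finger_gap: 0.589
gripper_force: 0.0
```

Emit:
drive_tool(deltas=[[[0,0,0,-0.12],[0,0,0,-0.24],[0,0,0,-0.36],[0,0,0,-0.371],[0,0,0,-0.371]]])

```text
t: 15.9
tcp_pos: [0.6577, -0.083, 0.1205]
tool_rot: [0.79, 0.613, 0.0, 0.001]
force: [0.1, 0.2, 0.1]
finger_gap: 0.586
gripper_force: 0.0
```

Run:
```python
from h import *
s=manip.sense(); print("tcp",tob(s["tcp_pos"]*1000),s["tcp_pos"][2],2*np.arctan2(s["tool_rot"][1],s["tool_rot"][0]))
im=vision.snapshot("top"); w=cv2.resize(vision.snapshot("wrist"),(400,300))
a=cv2.resize(im[115:265,230:430],(400,300),interpolation=cv2.INTER_CUBIC)
cv2.imwrite("pics/a7.png",np.hstack([a,w])[:,:,::-1])
```

```text
tcp [ 66.3 -35. ] 0.12051430280934754 1.320333303470417
```

View pics/a7.png

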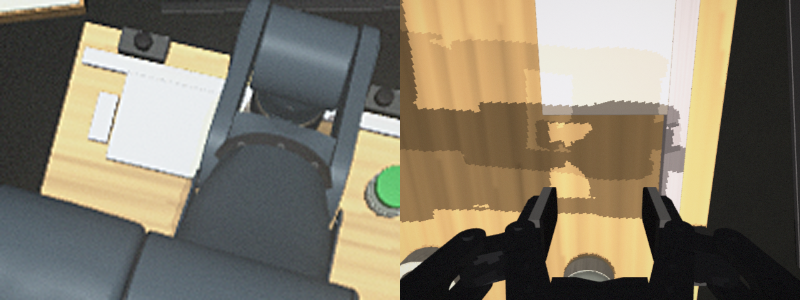

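In the top half the blank's far edge lies on the bar, with a gap of a few mm to the stop between x = 112 and 118. The fingers are clear of the bar and of the right end. I'll descend and nudge +y.

Emit:
drive_tool(deltas=[[[0,0,35,0],[0,0,65,0],[0,0,85,0],[0,0,98,0],[0,0,98,0]]])

```text
t: 16.42
tcp_pos: [0.6549, -0.0821, 0.0191]
tool_rot: [0.789, 0.614, -0.002, -0.002]
force: [-0.0, 0.8, -0.5]
finger_gap: 0.584
gripper_force: 0.0
```

Emit:
drive_tool(deltas=[[[5,0,0,0],[10,0,0,0],[15,0,0,0],[20,0,0,0],[24,0,0,0]]])

```text
t: 16.83
tcp_pos: [0.6638, -0.0587, 0.0237]
tool_rot: [0.789, 0.614, 0.001, 0.001]
force: [-0.4, -1.9, 1.7]
finger_gap: 0.586
gripper_force: 1.0
```

Emit:
drive_tool(deltas=[[[1,0,0,0],[2,0,0,0],[2,0,0,0],[2,0,0,0]]])

```text
t: 17.17
tcp_pos: [0.6633, -0.0573, 0.0223]
tool_rot: [0.789, 0.614, 0.0, -0.0]
force: [-0.8, 0.5, 0.5]
finger_gap: 0.583
gripper_force: 0.0
```

Emit:
drive_tool(deltas=[[[1,0,0,0],[2,0,0,0],[2,0,0,0],[2,0,0,0]]])

```text
t: 17.5
tcp_pos: [0.6637, -0.0558, 0.0222]
tool_rot: [0.789, 0.614, -0.0, -0.0]
force: [-0.8, -2.1, 1.3]
finger_gap: 0.587
gripper_force: 1.1
```

Emit:
drive_tool(deltas=[[[1,0,0,0],[2,0,0,0],[2,0,0,0],[2,0,0,0]]])

```text
t: 17.83
tcp_pos: [0.6637, -0.0557, 0.0223]
tool_rot: [0.789, 0.614, -0.001, 0.001]
force: [-2.4, -7.7, 1.5]
finger_gap: 0.587
gripper_force: 3.9
```

Emit:
drive_tool(deltas=[[[1,0,0,0],[2,0,0,0],[2,0,0,0],[2,0,0,0]]])

```text
t: 18.17
tcp_pos: [0.6637, -0.0556, 0.0223]
tool_rot: [0.789, 0.615, -0.003, 0.001]
force: [-4.2, -12.5, 1.9]
finger_gap: 0.586
gripper_force: 6.4
```

It's firmly against the stop: the hand has stopped moving and the force is 13 N. I'll retreat and check.

Emit:
drive_tool(deltas=[[[-6,0,0,0],[-14,0,0,0],[-24,0,-10,0],[-24,0,-50,0],[-24,0,-90,0]]])

```text
t: 18.58
tcp_pos: [0.6569, -0.0751, 0.1113]
tool_rot: [0.789, 0.614, -0.002, -0.003]
force: [0.8, 0.0, 0.2]
finger_gap: 0.588
gripper_force: 0.0
```

Emit:
drive_tool(deltas=[[[-20,0,-40,0],[-55,0,-60,0],[-90,0,-60,0],[-120,0,-60,0],[-120,0,-60,0]]])

```text
t: 19.0
tcp_pos: [0.6289, -0.1974, 0.1744]
tool_rot: [0.791, 0.612, 0.0, 0.002]
force: [1.1, -0.4, -0.6]
finger_gap: 0.585
gripper_force: 0.0
```

Run:
```python
from h import *
s=manip.sense(); print("tcp",tob(s["tcp_pos"]*1000),s["tcp_pos"][2])
im=vision.snapshot("top"); hsv=cv2.cvtColor(im,cv2.COLOR_RGB2HSV).astype(int)
a=cv2.resize(im[115:265,230:430],(400,300),interpolation=cv2.INTER_CUBIC)
b=cv2.resize(vision.snapshot("side")[140:290,170:370],(400,300),interpolation=cv2.INTER_CUBIC)
cv2.imwrite("pics/a8.png",np.hstack([a,b])[:,:,::-1])
m=((hsv[...,1]<45)&(hsv[...,2]>150)).astype(np.uint8)
k=comp(m,(320,185)); ct=max(cv2.findContours(k,cv2.RETR_EXTERNAL,cv2.CHAIN_APPROX_NONE)[0],key=cv2.contourArea)
b=np.array([tob(q*1000) for q in ray("top",ct.reshape(-1,2),.033)])
e=b[(b[:,0]<40)&(b[:,1]>20)&(b[:,1]<150)];print("near edge",np.polyfit(e[:,1],e[:,0],1),b.min(0),b.max(0))
e=b[(b[:,0]<100)&(b[:,0]>25)&(b[:,1]<40)];print("right end",np.polyfit(e[:,0],e[:,1],1))
e=b[(b[:,0]<30)&(b[:,0]>18)&(b[:,1]>140)];print("left end",e)
g=((hsv[...,0]>40)&(hsv[...,0]<85)&(hsv[...,1]>80)).astype(np.uint8); g=comp(g,(428,208))
if g is not None: print("jar",ray("top",[np.argwhere(g).mean(0)[::-1]],.080))
```

```text
tcp [  66.5 -153. ] 0.174363824279166
near edge [2.40491568e-03 1.50634301e+01] [  14.  -118.7] [145.  219.3]
right end [4.20429383e-03 5.71814257e+00]
left end [[ 28.3 162.7]
 [ 25.3 164.4]
 [ 22.9 163.8]
 [ 20.5 163.2]
 [ 18.1 162.6]]
```

View pics/a8.png

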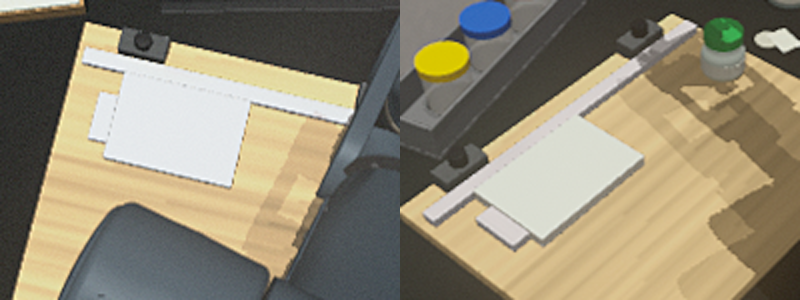

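Both views show the blank flat against the bar and the stop. The near edge is at x = 15.1 (expected 15) with a slope of 0.002, and the right end is at y = 5.7 (expected about 5). The hand is clear, so I'm handing in.

```bash
python3 -c "
from station import manip
print(manip.sign_off())"
```

```text
the job is handed in; nothing more can be done
None
```

The blank lies flush against the long bar and up against the side stop, measured within about 1 mm of the ideal position; the hand is clear and the job is handed in at about 19 s, though no verdict came back.

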